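# Rock the egg: press each sprung corner to its mark and let it back

### The arm

A 6-joint arm with a two-finger parallel gripper is mounted at the origin on a cart in front of the work surface, level with it; the furniture and walls round the work are solid. World frame = base frame: x ahead of the robot, y to its left, z up, the work surface at z = 0. Lengths are in mm, angles in rad, forces in N, time in s.
With the tool pointing down it reaches from about 325 to 875 mm from the base axis. Payload 4.4 kg.
Tool frame: the origin (TCP) lies where the fingers leave the gripper's body, on its centre line; the fingertips stand 73 mm ahead of it and the grasp point (between the pads) lies 54 mm ahead of it; z points along the fingers, y is the direction in which the jaws open and shut (so a half turn about z gives the same grasp; the last joint's range is limited). The gripper opens to 85 mm and grips with 20 to 120 N. Pads are 22 mm wide; open, the fingers measure 114 mm over their backs; the gripper's body (76 mm by 85 mm) begins 54 mm behind the grasp point. The pads swing forward as they close: fully open they stand 13 mm farther back than shut.
Start: joints at [-1.494, 0.207, 1.542, -0, 1.393, -0.15], TCP at [129.842, -560.151, 303.882] pointing down, gripper open.
Joint ranges: [-2.73, 2.73], [-0.86, 2.22], [0.23, 2.46], [-1.11, 4.25], [0.08, 2.63], [-2.82, 2.82]. Speed limits (rad/s): [2.79, 2.79, 3.14, 3.14, 3.14, 3.14].

### API

Orientations are given as a rotation vector (axis times angle).
In Python, from station import observe, read_camera, camera_model, close_job gives the robot as it stands.
- The arm moves only by the tool apply_moves, never from a script. Its argument "plan" is text: rows parted by semicolons, each of 5 numbers parted by spaces: the opening, from -1 (shut) to 1 (fully open), so that 0 is half open, then the shift along the tool's x, y, z in m, then the turn about the tool's z in degrees. A call has 1 to 5 rows; each row is the pose to reach, as a shift and turn from the pose measured when the call began, along the tool's axes at that moment; what a row does not reach only later rows make up. A row lasts 1/10 s, in which the tool goes at most 50 mm and 8.59 degrees, less where a joint would pass 70% of its speed; a pose out of reach is approached as far as the arm can. A call with a gripper value outside its range is refused whole. The fingers move at their own pace and stop on an object; "force" is the grip in N (left out, the last holds). Time passes only in rows, so rows that repeat a pose let the fingers close. It gives the time, the measured TCP pose, the force and the opening at its end, in the units of the state.
- observe(): the state, without advancing time (a new reading comes with each control period).
- read_camera(name): name is "scene" or "side" or "wrist"; returns the picture (480x640x3 uint8, red, green, blue); there is no depth.
- camera_model(name): a dict with "fx", "fy", "cx", "cy" (pixels), "R" (3x3) and "t" (3): a world point X has camera coordinates R X + t. Camera axes: x right, y down, z forward; pixel columns grow to the right and rows downward; lengths in mm; the calibration is good to about 2 mm. A picture is of the moment at which its call begins: read the wrist's pose just before it. camera_model takes no time and is no camera call; for the wrist camera it gives the pose at the moment of the call.
- close_job(): hands the job in, once; it reports no verdict.
The state is a dict: "time": time; "joint_pos": joint angles; "joint_vel": joint speeds; "effort": joint torques, N m; "tcp_pos": TCP position; "tool_rot": TCP orientation; "wrist_force": force on the tool from outside, world axes, zero at the start; "torque": the same for the moment, N m; "gripper_width": finger opening in mm.
Only numpy, scipy, OpenCV 4.12 (cv2) and the standard library are available. Lean on these libraries where they do the work, as an engineer would, in place of code of your own. Each camera call takes 0.05 s, during which the arm holds its last target.

### The job

Rock the egg on the spring-backed tilt plate with the fingertips, without gripping or lifting anything: press down the front corner with the round pad until its pointer stands at the middle of the black bar on its scale, keep it there for a second without pressing on past the bar, then let the corner spring back up. After that do the same at the front corner with the square pad, and leave the plate level and untouched with the egg still in its cradle and the things around it where they are.

Things in the scene. Friction and masses are not known exactly. Their poses are not given: they have to be found in the camera images.
- rocker: hand egg rocker fixed to the table: grey base 122 x 172 mm, above it a sprung aluminium tilt plate 114 x 166 x 6 mm, its top 61 mm above the table. Origin: on the table under the middle; x to its back (away from the robot within 30 degrees), y to its left, z up. Ball pivot at the back middle (45, 0, 58 mm); spring barrels under the front corners (-35, -70) and (-35, 70)
- pad_round (a point): centre of the top of the round rubber pad, 30 mm across, on the right-hand (-y of the rocker) front corner of the tilt plate; 8 mm high on the plate, top 69 mm above the table at rest; moves with the plate. Pressed straight down it needs about 3 N to start and 5 to 10 N at the mark, goes down 0.73 mm per mm of its pointer, leaves the other front corner up, and springs back when let go
- pointer_round (a point): near the tip of the brass pointer (4 mm high) of the round-pad corner, 56 mm outward (sideways) from the pad centre; 58 mm above the table at rest; moves with the plate. It passes in front of a white upright scale 76 mm tall, whose near edge is 40 mm sideways from the pad centre
- mark_round (a point): the mark of the round-pad corner: centre of the black bar, 8 mm high and 30 mm wide, on the index clip of its scale, 10 to 26 mm below the resting pointer and different each time; stays put. The pointer is at the mark when this point and the pointer point are at the same height
- tilt_round (a joint): tilt of the plate by the round-pad corner, rad: 0 at rest (home), grows as that pad is pressed, 0.27 at the lower stop (pointer 39 mm down); the plate turns about the line from the pivot to the other front corner; the pad drops 105 mm per rad, the pointer 144 mm per rad
- pad_square (a point): centre of the top of the square rubber pad, 28 mm wide, on the left-hand (+y of the rocker) front corner of the tilt plate; 8 mm high on the plate, top 69 mm above the table at rest; moves with the plate. Pressed straight down it needs about 3 N to start and 5 to 10 N at the mark, goes down 0.73 mm per mm of its pointer, leaves the other front corner up, and springs back when let go
- pointer_square (a point): near the tip of the brass pointer (4 mm high) of the square-pad corner, 56 mm outward (sideways) from the pad centre; 58 mm above the table at rest; moves with the plate. It passes in front of a white upright scale 76 mm tall, whose near edge is 40 mm sideways from the pad centre
- mark_square (a point): the mark of the square-pad corner: centre of the black bar, 8 mm high and 30 mm wide, on the index clip of its scale, 10 to 26 mm below the resting pointer and different each time; stays put. The pointer is at the mark when this point and the pointer point are at the same height
- tilt_square (a joint): tilt of the plate by the square-pad corner, rad: 0 at rest (home), grows as that pad is pressed, 0.27 at the lower stop (pointer 39 mm down); the plate turns about the line from the pivot to the other front corner; the pad drops 105 mm per rad, the pointer 144 mm per rad
- egg: a loose hen's egg, 56 x 42 mm, lying across the plate in a shallow ring cradle, its top about 107 mm above the table. Origin: its centre. To be left in the cradle, untouched
- cradle (a point): where the egg's centre rests in the cradle, 85 mm above the table at rest; 47 mm behind and 68 mm inward of each pad centre; moves with the plate
- cup_stack: small stack of clear feed cups, 43 mm across, 50 mm tall, standing on the table behind the rocker's round-pad side, 105 to 140 mm from that pad; a bystander. Origin: centre of its underside
- dropper: brown dropper bottle, 33 mm across, 102 mm tall, standing on the table behind the rocker's square-pad side, 90 to 115 mm from that pad; a bystander. Origin: centre of its underside
- glass_jar: open glass jar, 62 mm across, 60 mm tall, at the left of the work; a bystander. Origin: centre of its underside
- food_cup: small clear cup of yellow mash, 42 mm across, 38 mm tall, at the right; a bystander. Origin: centre of its underside

How it is judged (in metres and radians):
On the way, in this order (a step that is already met when the one before it is completed fails the run):
1. the round-pad pointer stands at its bar (within 5 mm of the middle), the square-pad corner is up (z of pointer_round in the frame of mark_round between -0.005 and 0.005 m and value of joint tilt_square below 0.04 rad), for 0.5 s.
2. the plate is let go and back at rest (value of joint each of tilt_round, tilt_square below 0.015 rad and contact force between each of the arm, the fingers and rocker below 0.3 N), for 0.2 s.
3. the square-pad pointer stands at its bar (within 5 mm of the middle), the round-pad corner is up (z of pointer_square in the frame of mark_square between -0.005 and 0.005 m and value of joint tilt_round below 0.04 rad), for 0.5 s.
At the end, for the whole second after the job is handed in: both corners have sprung back (each tilt under 0.015 rad), the egg lies at rest in its cradle (centre within 12 mm of its place), and every bystander is within 30 mm of where it stood (value of joint each of tilt_round, tilt_square below 0.015 rad and distance between egg and cradle below 0.012 m and linear speed of egg below 0.02 m/s and distance of each of cup_stack, dropper, glass_jar, food_cup from where it was at the start of the episode below 0.03 m); the robot touches nothing.
It fails at once if a pointer goes past its mark: more than 10 mm below the middle of the bar (z of pointer_round in the frame of mark_round below -0.01 m or z of pointer_square in the frame of mark_square below -0.01 m).
It fails at once if the fingers go down round a pad or corner to grip it (the grasp point comes below 4 mm above the pad's top, beside the pad) ((z of the grasp point in the frame of pad_round below 0.004 m and horizontal distance between the grasp point and pad_round below 0.035 m) or (z of the grasp point in the frame of pad_square below 0.004 m and horizontal distance between the grasp point and pad_square below 0.035 m)).
It fails at once if the robot touches the egg (contact force between any of the arm, the fingers and egg above 0.5 N).
It fails at once if the egg leaves its cradle (distance between egg and cradle above 0.015 m).
It fails at once if a bystander is shifted or lifted by more than 30 mm (distance of any of cup_stack, dropper, glass_jar, food_cup from where it was at the start of the episode above 0.03 m).
It also fails if it takes over 51 s, if anything falls off the work surface, if the arm or the gripper's body presses on something with over 40 N, if the wrist force passes 120 N, or if a joint passes its speed limit or range.

## Working session

There is one attempt and no reset: what is moved stays moved. The work goes in short steps, Python scripts to look and compute and a tool call to move; the robot and the scene stay as the last step left them, time stands still between calls to the robot, and variables do not carry over. Pictures are saved under pics/ and viewed, and the job is handed in when it is done.

Besides the shell and the picture viewer there is one more tool, called by a JSON object that holds its "op" and its "data", one argument or row to a line. apply_moves: Moves the arm, as the interface text tells. Its arguments: {"type":"object","properties":{"plan":{"type":"string"},"force":{"type":"number"}},"required":["plan"]}

```bash
mkdir -p pics; ls; cat > h.py <<'E'
import numpy as np, cv2, json
from station import *
E
python3 - <<'E'
from h import *
for n in ("scene","side","wrist"):
    m=camera_model(n); im=read_camera(n); cv2.imwrite(f"pics/{n}0.png",im[:,:,::-1])
    print(n,m)
print(observe())
E
```

```text
pics
scene {'fx': 444.73566344907664, 'fy': 444.73566344907664, 'cx': 327.87067329454186, 'cy': 235.923918856358, 'R': array([[-0.72093946, -0.69281355,  0.01599007],
       [-0.55235525,  0.56053851, -0.61700912],
       [ 0.41850923, -0.45365842, -0.78679353]]), 't': array([332.83671898, 479.49988865, 572.11372211])}
side {'fx': 510.3033478888934, 'fy': 510.3033478888934, 'cx': 318.1266675033832, 'cy': 241.20047826748586, 'R': array([[ 0.95215133, -0.30555368,  0.00669237],
       [-0.19657408, -0.6290277 , -0.75211887],
       [ 0.23402238,  0.71481543, -0.65899349]]), 't': array([-651.27481936,  114.42911899,  959.83470384])}
wrist {'fx': 368.05731322281895, 'fy': 368.05731322281895, 'cx': 315.07865254311184, 'cy': 236.340766714232, 'R': array([[ 0.22480371, -0.97440199, -0.00201373],
       [-0.92705168, -0.21451504,  0.30750363],
       [-0.30006413, -0.06726112, -0.95154478]]), 't': array([-573.63950878,  -39.48557597,  380.10257518])}
{'time': 0.15, 'joint_pos': array([-1.49351144e+00,  2.07290341e-01,  1.54260313e+00, -6.54179777e-07,
        1.39349086e+00, -1.50484609e-01]), 'joint_vel': array([ 0.00017332, -0.00131489, -0.00364304,  0.00127779, -0.00174864,
       -0.00150688]), 'effort': array([-7.37022219e-05, -3.83514762e+01, -2.92038220e+01, -2.95080563e-04,
        6.67864631e-03,  1.21713226e-07]), 'tcp_pos': array([ 129.80074107, -559.70183084,  302.96561095]), 'tool_rot': array([-3.11946293e+00, -3.56803315e-01, -1.01913476e-04]), 'wrist_force': array([ 0.07675369, -0.68519251,  0.06800327]), 'torque': array([-0.00703762,  0.00943766,  0.00909711]), 'gripper_width': 85.43275025320406}
```

View pics/scene0.png

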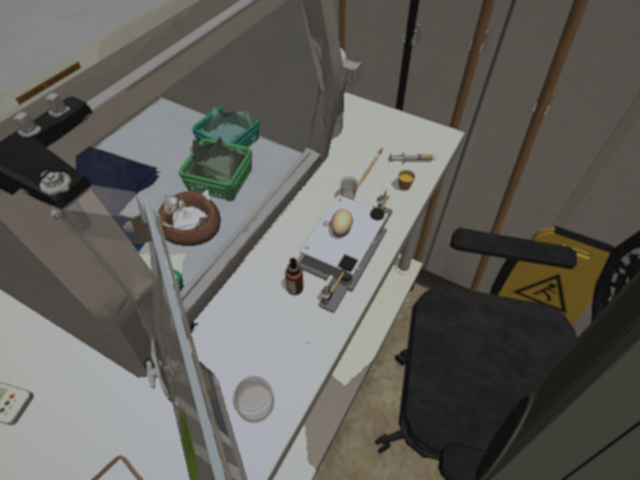

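View pics/side0.png

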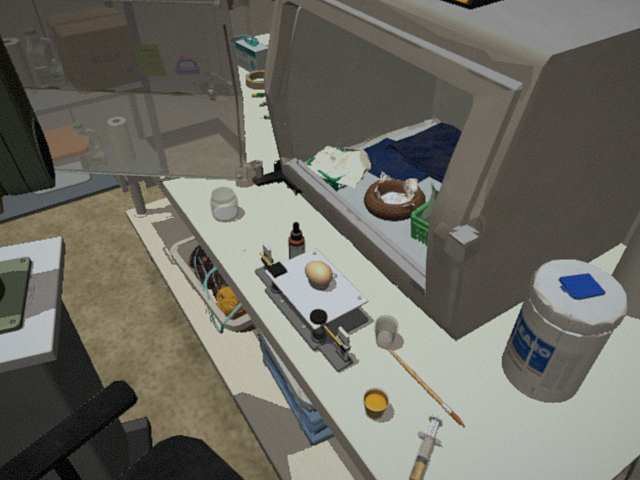

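View pics/wrist0.png

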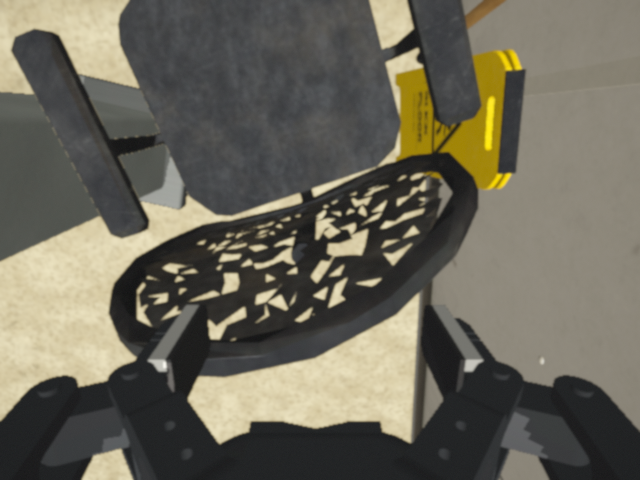

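```bash
python3 - <<'E'
import cv2
a=cv2.imread("pics/side0.png")[215:375,235:415]; cv2.imwrite("pics/side0c.png",cv2.resize(a,None,fx=4.4,fy=3.7*4.4/4.4,interpolation=cv2.INTER_CUBIC) if 0 else cv2.resize(a,None,fx=3.7,fy=3.7,interpolation=cv2.INTER_CUBIC))
a=cv2.imread("pics/scene0.png")[165:315,270:430]; cv2.imwrite("pics/scene0c.png",cv2.resize(a,None,fx=4,fy=4,interpolation=cv2.INTER_CUBIC))
E
```

```text
(no output)
```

View pics/side0c.png

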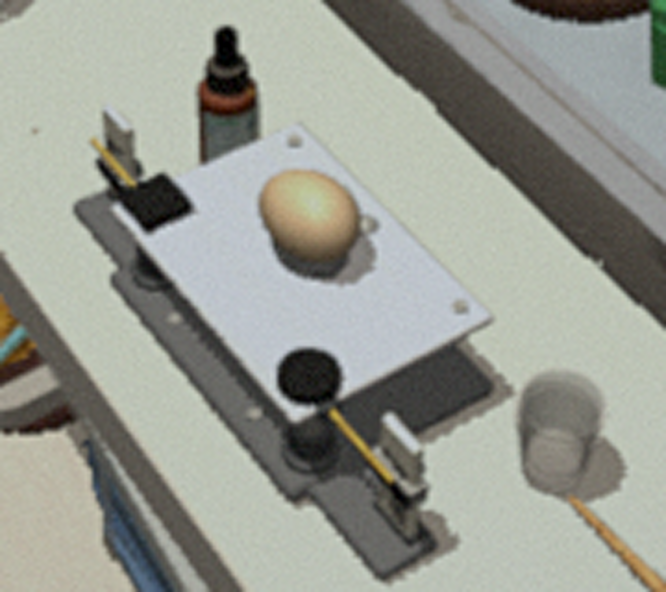

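View pics/scene0c.png

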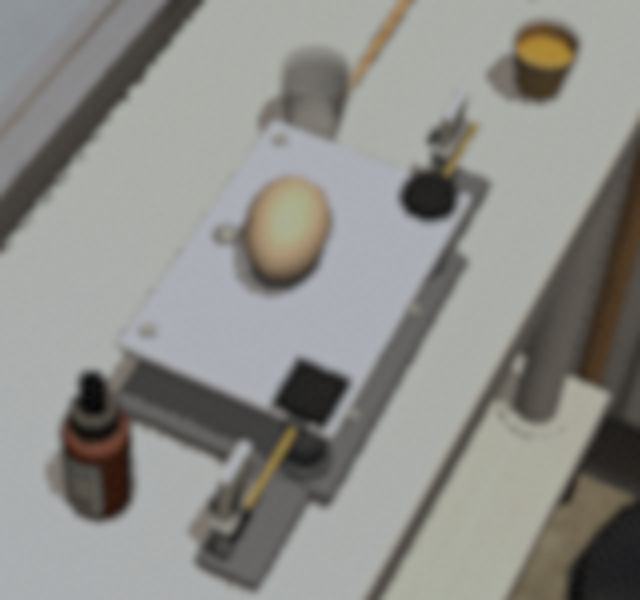

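```bash
cat >> h.py <<'E'
M={n:camera_model(n) for n in("scene","side")}
def ray(m,px):
    d=m["R"].T@np.array([(px[0]-m["cx"])/m["fx"],(px[1]-m["cy"])/m["fy"],1]); return -m["R"].T@m["t"],d
def onz(m,px,z):
    c,d=ray(m,px); return c+d*(z-c[2])/d[2]
def tri(obs):
    A=np.zeros((3,3));b=np.zeros(3)
    for m,p in obs:
        c,d=ray(m,p);d=d/np.linalg.norm(d);P=np.eye(3)-np.outer(d,d);A+=P;b+=P@c
    return np.linalg.solve(A,b)
def proj(m,X):
    v=m["R"]@np.asarray(X,float)+m["t"]; return np.array([m["fx"]*v[0]/v[2]+m["cx"],m["fy"]*v[1]/v[2]+m["cy"]])
E
python3 - <<'E'
from h import *
sd=lambda x,y:(M["side"],(x/3.7+235,y/3.7+215)); sc=lambda x,y:(M["scene"],(x/4+270,y/4+165))
P={"round":(sd(308,377),sc(430,196),69),"square":(sd(155,201),sc(312,392),69),"ptip_sq":(sd(94,142),sc(249,505),58),"ptip_rd":(sd(398,487),sc(474,127),58),
"platecornerBR":(sd(494,318),sc(272,122),61),"plateBL":(sd(300,124),sc(120,345),61)}
for k,(a,b,z) in P.items(): print(k,tri([a,b]).round(1),onz(*a,z).round(1),onz(*b,z).round(1))
E
```

```text
round [ 593.7 -280.6   62.6] [ 592.  -285.7   69. ] [ 590.5 -275.9   69. ]
square [ 555.4 -149.6   63. ] [ 554.4 -155.6   69. ] [ 552.6 -146.3   69. ]
ptip_sq [537.8 -89.1  54.7] [537.3 -92.6  58. ] [536.3 -87.6  58. ]
ptip_rd [ 614.5 -342.9   51.2] [ 613.2 -347.3   58. ] [ 610.2 -337.2   58. ]
platecornerBR [ 690.3 -267.    55.5] [ 688.5 -271.2   61. ] [ 686.3 -262.9   61. ]
plateBL [ 643.2 -109.7   55.8] [ 642.7 -114.4   61. ] [ 638.9 -107.    61. ]
```

{"op": "apply_moves", "data": {
  "plan": "-1 0.042 -0.015 0.005 -8.5; -1 0.084 -0.03 0.01 -17; -1 0.126 -0.045 0.015 -25.5; -1 0.168 -0.06 0.02 -34; -1 0.21 -0.075 0.025 -42.5",
  "force": 20
}}

```text
time: 0.65
tcp_pos: [318.6, -437.8, 277.7]
tool_rot: [-2.774, -1.471, -0.001]
wrist_force: [-0.0, -0.6, -0.6]
gripper_width: 12.2
```

```bash
cat >> h.py <<'E'
from scipy.spatial.transform import Rotation as Ro
def goto(pos,yaw=None):
    s=observe();R=Ro.from_rotvec(s["tool_rot"]).as_matrix();p=s["tcp_pos"]
    y=np.degrees(np.arctan2(R[1,0],R[0,0]))
    sh=R.T@(np.array(pos)-p)
    print("t",s["time"],"tcp",p.round(1),"yaw",y.round(1),"tilt",R[2,2].round(4),"F",s["wrist_force"].round(2),"w",round(s["gripper_width"],1))
    print("shift(m)",(sh/1000).round(4),"turn", None if yaw is None else round(-(yaw-y),1))
E
python3 -c "
from h import *
goto((526,-307,200),196)"
```

```text
t 0.65 tcp [ 318.6 -437.8  277.7] yaw 55.9 tilt -1.0 F [-0.01 -0.59 -0.61] w 12.2
shift(m) [0.2245 0.0984 0.0779] turn -140.1
```

{"op": "apply_moves", "data": {
  "plan": "-1 0.04 0.018 0.015 -8.5; -1 0.08 0.036 0.03 -17; -1 0.12 0.054 0.045 -25.5; -1 0.16 0.072 0.06 -34; -1 0.2 0.09 0.07 -42.5"
}}

```text
time: 1.15
tcp_pos: [506.0, -320.9, 206.2]
tool_rot: [-2.043, -2.381, -0.002]
wrist_force: [-0.4, -1.1, -0.6]
gripper_width: 0.2
```

```bash
python3 -c "
from h import *
goto((526,-307,200),196)"
```

```text
t 1.15 tcp [ 506.  -320.9  206.2] yaw 98.7 tilt -1.0 F [-0.42 -1.06 -0.62] w 0.2
shift(m) [0.0107 0.0218 0.0062] turn -97.3
```

{"op": "apply_moves", "data": {
  "plan": "-1 0.01 0.022 0.006 -8.5; -1 0.01 0.022 0.006 -17; -1 0.01 0.022 0.006 -25.5; -1 0.01 0.022 0.006 -34; -1 0.01 0.022 0.006 -42.5"
}}

```text
time: 1.65
tcp_pos: [526.2, -307.3, 199.6]
tool_rot: [-1.031, -2.963, -0.005]
wrist_force: [-1.0, -0.2, 0.1]
gripper_width: 0.2
```

{"op": "apply_moves", "data": {
  "plan": "-1 0 0 0 -8.5; -1 0 0 0 -17; -1 0 0 0 -25.5; -1 0 0 0 -34; -1 0 0 0 -42.5"
}}

```text
time: 2.15
tcp_pos: [525.9, -307.0, 199.0]
tool_rot: [0.122, -3.136, -0.008]
wrist_force: [-0.3, -0.3, 0.6]
gripper_width: 0.2
```

{"op": "apply_moves", "data": {
  "plan": "-1 0 0 0 -8.5; -1 0 0 0 -13; -1 0 0 0 -13"
}}

```text
time: 2.45
tcp_pos: [525.7, -306.9, 198.6]
tool_rot: [0.476, -3.102, -0.01]
wrist_force: [0.3, 0.0, 0.0]
gripper_width: 0.2
```

```bash
cat >> h.py <<'E'
def shot(n,name="wrist"):
    m=camera_model(name);im=read_camera(name)
    cv2.imwrite(f"pics/{n}.png",im[:,:,::-1]); np.save(f"pics/{n}.npy",np.array([m],dtype=object),allow_pickle=True)
    return m,im
def cam(n): return np.load(f"pics/{n}.npy",allow_pickle=True)[0]
def crop(n,x0,y0,x1,y1):
    a=cv2.imread(f"pics/{n}.png")[y0:y1,x0:x1];f=min(800/a.shape[1],600/a.shape[0])
    cv2.imwrite(f"pics/{n}c{x0}_{y0}.png",cv2.resize(a,None,fx=f,fy=f,interpolation=cv2.INTER_CUBIC));print("scale",f)
E
python3 -c "
from h import *
goto((526,-307,200),196)
shot('w1')"
```

```text
t 2.45 tcp [ 525.7 -306.9  198.6] yaw -162.5 tilt -1.0 F [0.27 0.   0.05] w 0.2
shift(m) [-0.0002 -0.0002 -0.0014] turn -358.5
```

View pics/w1.png

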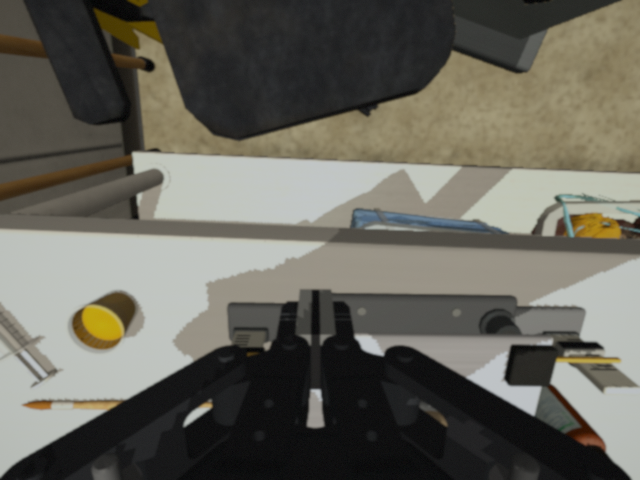

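```bash
python3 -c "
from h import *
crop('w1',490,290,640,410)"
```

```text
scale 5.0
```

View pics/w1c490_290.png

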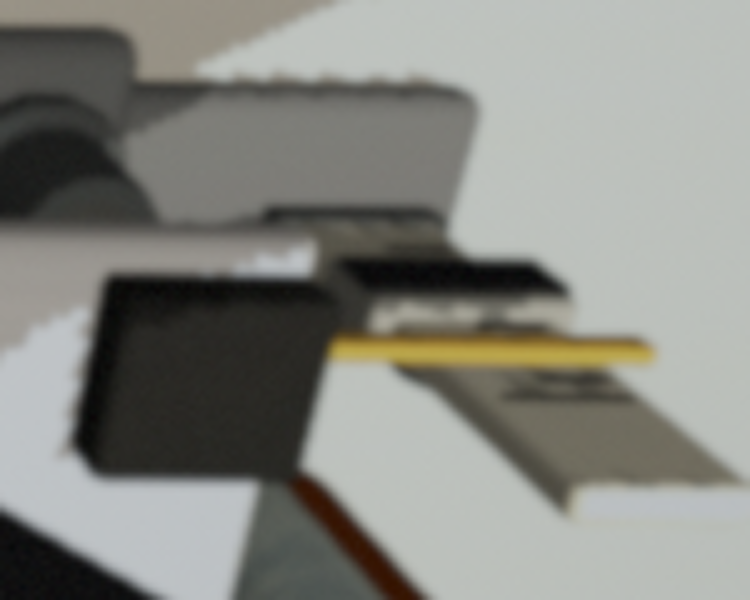

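{"op": "apply_moves", "data": {
  "plan": "-1 0 0.04 0 0; -1 0 0.08 0 0; -1 0 0.085 0 0; -1 0 0.085 0 0"
}}

```text
time: 2.9
tcp_pos: [500.1, -224.8, 199.1]
tool_rot: [0.475, -3.102, -0.009]
wrist_force: [1.0, -0.8, -0.1]
gripper_width: 0.1
```

```bash
python3 -c "
from h import *
goto((526,-307,200),196)
shot('w2'); crop('w2',0,280,260,475)"
```

```text
t 2.9 tcp [ 500.1 -224.8  199.1] yaw -162.6 tilt -1.0 F [ 0.99 -0.76 -0.1 ] w 0.1
shift(m) [-0.0001 -0.0862 -0.0014] turn -358.6
scale 3.076923076923077
```

{"op": "apply_moves", "data": {
  "plan": "-1 0.045 0 0 0; -1 0.045 0 -0.02 0; -1 0.045 0 -0.02 0"
}}

```text
time: 3.25
tcp_pos: [458.9, -242.0, 221.9]
tool_rot: [-0.469, 3.105, 0.001]
wrist_force: [0.8, 0.9, 1.3]
gripper_width: -0.1
```

```bash
python3 -c "
from h import *
goto((526,-307,200),196)
shot('w3'); crop('w3',0,280,260,475)"
```

```text
t 3.25 tcp [ 458.9 -242.   221.9] yaw -162.8 tilt -1.0 F [0.85 0.86 1.32] w -0.1
shift(m) [-0.0449 -0.0819  0.0219] turn -358.8
scale 3.076923076923077
```

View pics/w2c0_280.png

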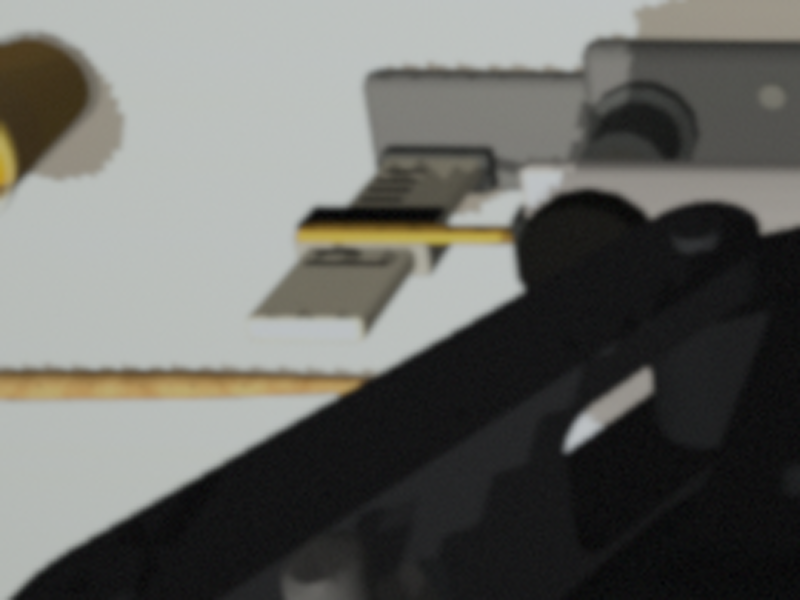

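View pics/w3c0_280.png

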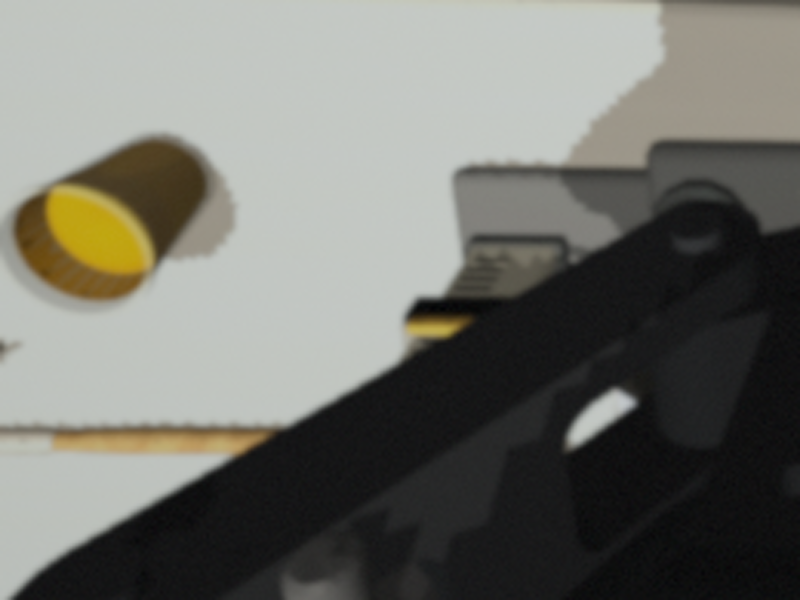

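```bash
python3 -c "
from h import *
a,b=cam('w2'),cam('w3')
f=lambda m,x,y:(m,(x/3.0769,y/3.0769+280))
for n,p,q in [('barbotleft',(316,208),(420,300)),('bartopleft',(299,226),(406,319)),('ptip',(298,236),(406,328)),('basecorner',(367,74),(456,171)),('scalebottomL',(385,149),(474,238))]:
    print(n,tri([f(a,*p),f(b,*q)]).round(1))
print([(-m['R'].T@m['t']).round(1) for m in (a,b)])
ex=np.array([.96,.28]);
for z in (0,11): print(z,onz(*f(a,367,74),z).round(1),onz(*f(b,456,171),z).round(1))
print(onz(*f(a,298,236),58).round(1),onz(*f(b,406,328),58).round(1))
"

```

```text
barbotleft [ 612.9 -342.8   48.3]
bartopleft [ 613.1 -343.    55. ]
ptip [ 613.9 -342.    57. ]
basecorner [ 602.1 -352.1    9.5]
scalebottomL [ 615.1 -340.9   19.1]
[array([ 425.3, -248.6,  269.2]), array([ 383.6, -265.2,  291.6])]
0 [ 608.8 -356.1    0. ] [ 609.3 -354.9    0. ]
11 [ 601.3 -351.7   11. ] [ 600.8 -351.5   11. ]
[ 613.1 -341.5   58. ] [ 613.  -341.7   58. ]
```

{"op": "apply_moves", "data": {
  "plan": "-1 -0.045 0 0.0 0; -1 -0.09 0 0 0; -1 -0.135 -0.01 0 -1.5; -1 -0.145 -0.01 0 -1.5; -1 -0.145 -0.01 0 -1.5"
}}

```text
time: 3.8
tcp_pos: [602.6, -208.1, 220.7]
tool_rot: [-0.513, 3.098, 0.001]
wrist_force: [-0.8, 0.8, -0.2]
gripper_width: -0.1
```

```bash
python3 -c "
from h import *
goto((526,-307,200),196)
shot('w4')"
```

```text
t 3.8 tcp [ 602.6 -208.1  220.7] yaw -161.2 tilt -1.0 F [-0.83  0.76 -0.22] w -0.1
shift(m) [ 0.1045 -0.0689  0.0205] turn -357.2
```

View pics/w4.png

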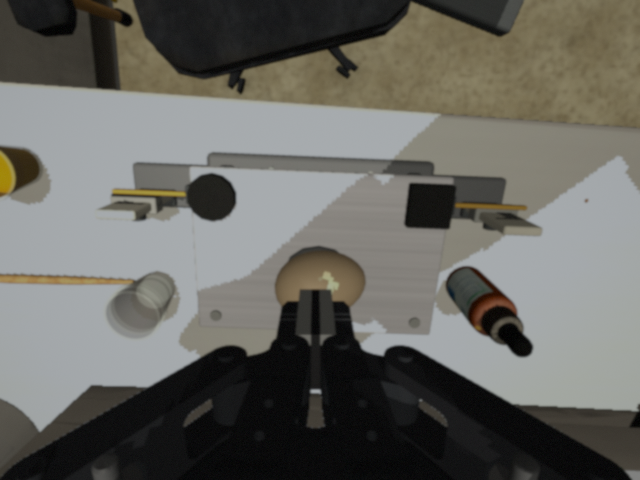

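```bash
python3 -c "
from h import *
crop('w4',90,140,250,250);crop('w4',400,150,560,260)"
```

```text
scale 5.0
scale 5.0
```

View pics/w4c90_140.png

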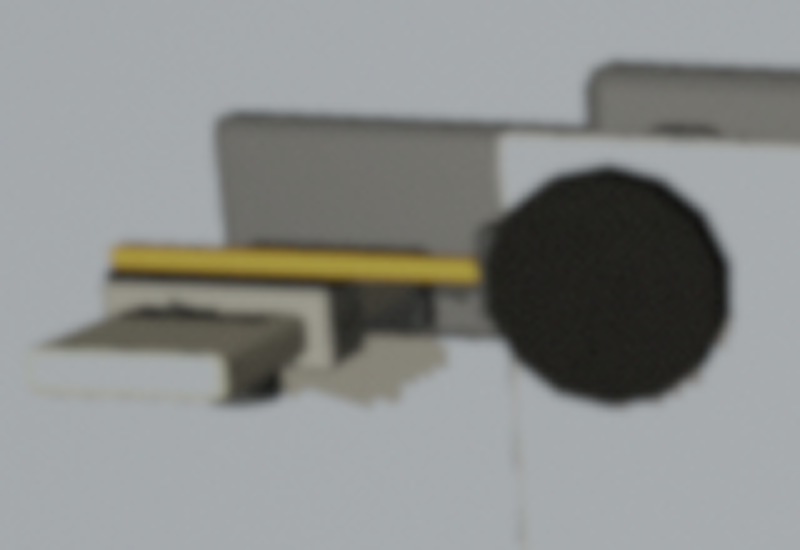

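View pics/w4c400_150.png

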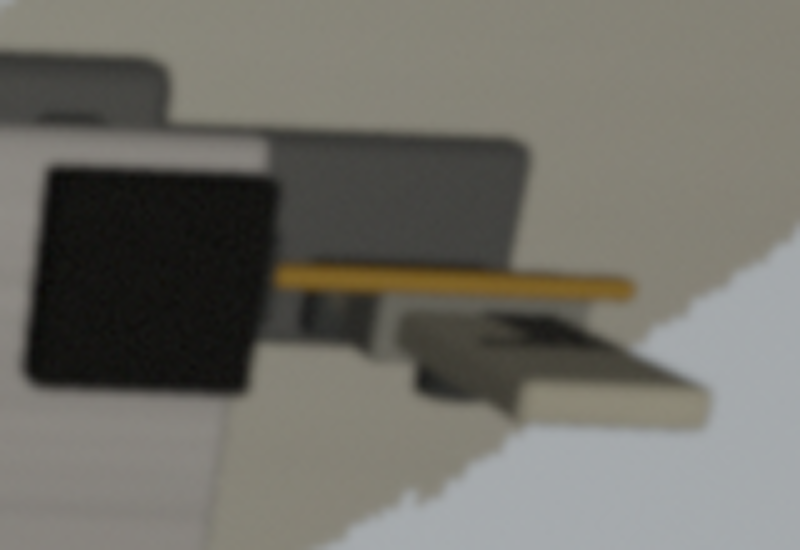

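{"op": "apply_moves", "data": {
  "plan": "-1 0.045 -0.02 0 1.5; -1 0.07 -0.04 0 1.5; -1 0.07 -0.04 0 1.5; -1 0.07 -0.04 0 1.5"
}}

```text
time: 4.25
tcp_pos: [546.2, -269.6, 220.6]
tool_rot: [0.467, -3.106, -0.002]
wrist_force: [0.2, -0.5, 0.1]
gripper_width: 0.2
```

```bash
python3 -c "
from h import *
goto((526,-307,200),196)
shot('w5'); crop('w5',450,230,610,350)"
```

```text
t 4.25 tcp [ 546.2 -269.6  220.6] yaw -162.9 tilt -1.0 F [ 0.18 -0.51  0.06] w 0.2
shift(m) [ 0.0303 -0.0298  0.0206] turn -358.9
scale 5.0
```

{"op": "apply_moves", "data": {
  "plan": "-1 0.045 -0.03 0 0; -1 0.09 -0.06 0 0; -1 0.12 -0.06 0 0; -1 0.12 -0.06 0 0"
}}

```text
time: 4.7
tcp_pos: [446.9, -363.1, 220.4]
tool_rot: [0.463, -3.105, -0.003]
wrist_force: [0.3, 1.7, -0.8]
gripper_width: -0.1
```

```bash
python3 -c "
from h import *
goto((526,-307,200),196)
shot('w6')"
```

```text
t 4.7 tcp [ 446.9 -363.1  220.4] yaw -163.1 tilt -1.0 F [ 0.3   1.66 -0.78] w -0.1
shift(m) [-0.0921  0.0305  0.0203] turn -359.1
```

View pics/w5c450_230.png

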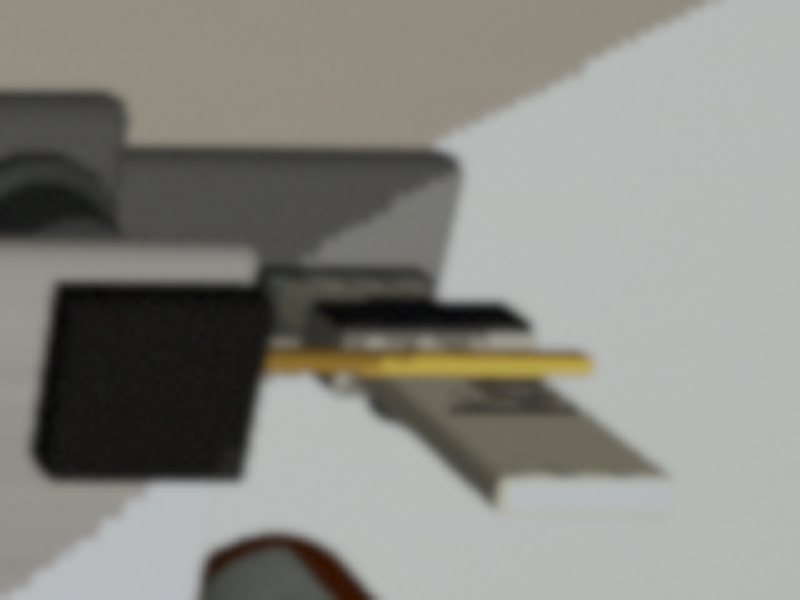

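View pics/w6.png

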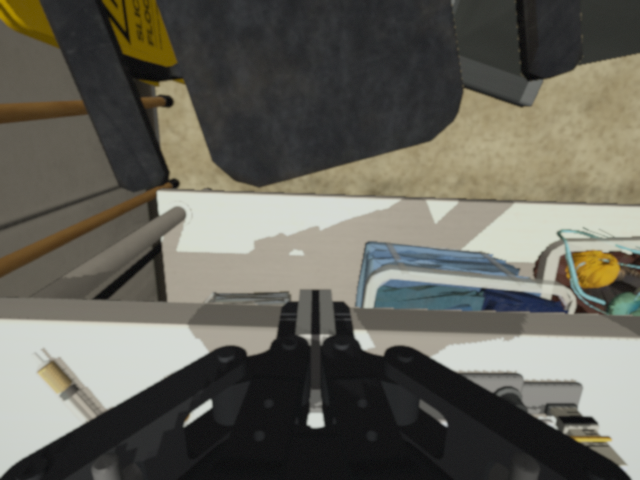

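```bash
python3 -c "
from h import *
crop('w6',520,370,640,460)"
```

```text
scale 6.666666666666667
```

View pics/w6c520_370.png

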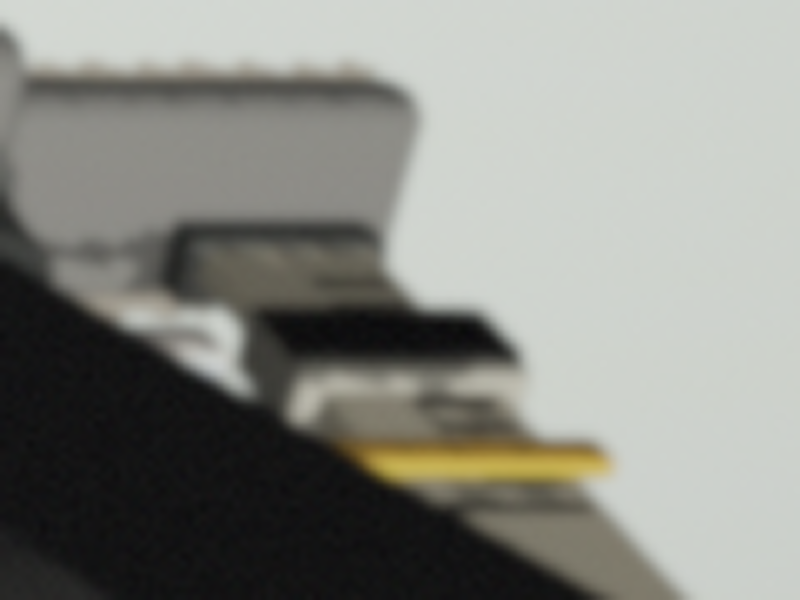

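```bash
cat > fit.py <<'E'
from h import *
from scipy.optimize import least_squares as LS
C={n:cam(n) for n in('w1','w2','w3','w4','w5','w6')}
o={'w1':(490,290,5),'w2':(0,280,3.0769),'w3':(0,280,3.0769),'w4':(400,150,5),'w5':(450,230,5),'w6':(520,370,6.6667),'w4r':(90,140,5)}
def px(k,x,y): a=o[k]; return C[k[:2]],np.array([a[0]+x/a[2],a[1]+y/a[2]])
def fit(obs):
    f=lambda X:np.concatenate([proj(px(k,0,0)[0],X+np.array([0,0,dz]))-px(k,x,y)[1] for k,x,y,dz in obs])
    r=LS(f,[590,-200,50.]); print(r.x.round(1),"res",r.fun.round(1)); return r.x
print("square bar bottom right, ptr")
b=fit([('w6',485,312,0),('w6',523,360,8),('w1',537,262,0),('w1',570,296,8),('w5',503,303,0),('w5',530,328,8)])
p=fit([('w6',610,460,0),('w1',655,352,0),('w5',593,364,0),('w4',634,290,0)])
print("diff bar centre-pointer",p[2]-b[2]-4,"plan",(p-b))
print("round")
b=fit([('w2',316,208,0),('w3',420,300,0),('w4r',107,281,8)])
p=fit([('w2',298,236,0),('w3',406,328,0),('w4r',112,260,0)])
print("diff",p[2]-b[2]-4,(p-b))
print("pads"); 
a=onz(*px('w4r',608,286),69);c=onz(*px('w4',153,278),69);print(a,c,np.linalg.norm(a-c))
d=c-a;print("yaw",np.degrees(np.arctan2(-d[0],d[1])))
d=onz(*px('w5',148,381),69);print(d)
E
python3 fit.py
```

```text
square bar bottom right, ptr
[539.7 -80.   31.2] res [-0.6  0.1  0.4  0.1 -0.8  0.1  0.7 -0.4 -0.4  0.2  0.6 -0. ]
[536.8 -86.2  58.9] res [ 0.4 -0.   0.  -0.  -0.3 -0.2 -0.1  0.2]
diff bar centre-pointer 23.678743613509834 plan [-2.85327239 -6.12621053 27.67874361]
round
[ 618.2 -345.    42.4] res [ 0.5  0.3 -0.5 -0.2 -0.  -0.1]
[ 612.3 -341.2   58.7] res [ 0.1 -0.1  0.3  0.1 -0.4  0. ]
diff 12.269169840254364 [-5.86366722  3.82744081 16.26916984]
pads
[ 592.23104936 -278.30191662   69.        ] [ 554.00437593 -149.40655838   69.        ] 134.44438232330344
yaw 16.51884906616152
[ 553.81914426 -151.10724739   69.        ]
```

```bash
python3 -c "
from h import *
goto((592,-279,160),-163.5)"
```

```text
t 4.75 tcp [ 448.6 -362.   220.5] yaw -163.0 tilt -1.0 F [-0.09 -0.57  0.87] w 0.2
shift(m) [-0.1614  0.0373  0.0606] turn 0.5
```

{"op": "apply_moves", "data": {
  "plan": "-1 -0.045 0.01 0.0 0.5; -1 -0.09 0.02 0.01 0.5; -1 -0.13 0.035 0.03 0.5; -1 -0.161 0.037 0.05 0.5; -1 -0.161 0.037 0.06 0.5"
}}

```text
time: 5.25
tcp_pos: [595.3, -274.6, 158.6]
tool_rot: [-0.462, 3.107, 0.006]
wrist_force: [0.3, -0.0, -0.5]
gripper_width: 0.2
```

{"op": "apply_moves", "data": {
  "plan": "-1 0 0 0 0; -1 0 0 0 0"
}}

```text
time: 5.45
tcp_pos: [595.4, -273.3, 158.2]
tool_rot: [0.464, -3.107, -0.008]
wrist_force: [0.7, -1.1, 0.1]
gripper_width: 0.0
```

```bash
python3 -c "
from h import *
goto((592,-279,160),-163.5)
shot('w7')"
```

```text
t 5.45 tcp [ 595.4 -273.3  158.2] yaw -163.0 tilt -1.0 F [ 0.74 -1.07  0.06] w 0.0
shift(m) [ 0.0049 -0.0044 -0.0018] turn 0.5
```

View pics/w7.png

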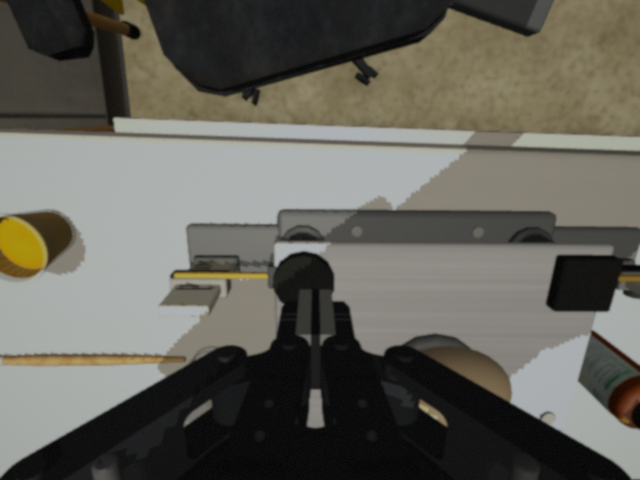

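{"op": "apply_moves", "data": {
  "plan": "-1 0.005 -0.0045 0.005 0.5; -1 0.005 -0.0045 0.01 0.5; -1 0.005 -0.0045 0.01 0.5; -1 0.005 -0.0045 0.01 0.5"
}}

```text
time: 5.9
tcp_pos: [591.4, -280.5, 149.1]
tool_rot: [-0.447, 3.109, 0.006]
wrist_force: [-0.6, -0.5, 0.1]
gripper_width: -0.5
```

```bash
python3 -c "
from h import *
goto((592,-279,142),-163.5)
m,_=shot('w8')
print(proj(m,(592,-279,69)),proj(m,(612.3,-341.2,58.7)),proj(m,(618.2,-345,46.4)))
crop('w8',130,190,370,370)"
```

```text
t 5.9 tcp [ 591.4 -280.5  149.1] yaw -163.6 tilt -1.0 F [-0.65 -0.53  0.12] w -0.5
shift(m) [-0.0009  0.0012  0.0071] turn -0.1
[317.08795621 302.14323289] [181.10534697 295.94248219] [179.97874395 292.99995628]
scale 3.3333333333333335
```

View pics/w8c130_190.png

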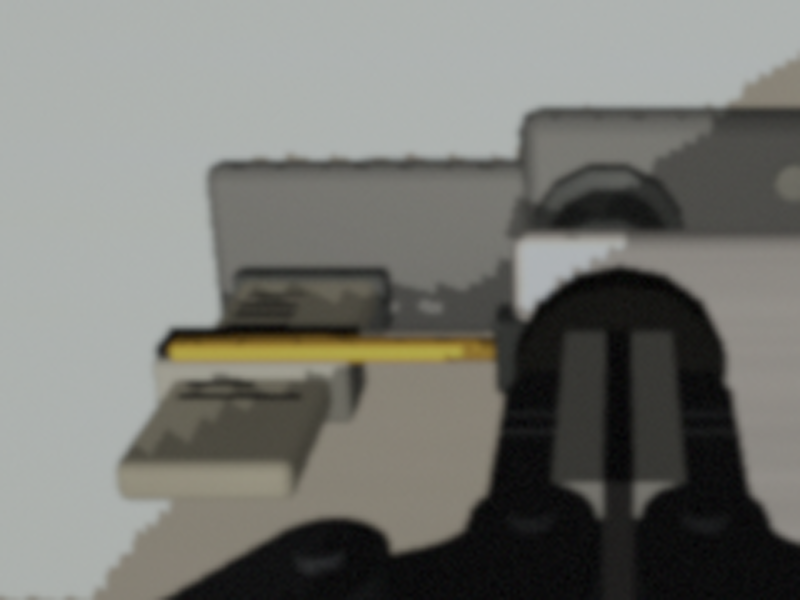

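{"op": "apply_moves", "data": {
  "plan": "-1 -0.001 0.001 0.003 0; -1 -0.001 0.001 0.006 0; -1 -0.001 0.001 0.008 0; -1 -0.001 0.001 0.01 0; -1 -0.001 0.001 0.01 0"
}}

```text
time: 6.45
tcp_pos: [592.4, -279.2, 139.6]
tool_rot: [-0.448, 3.109, 0.005]
wrist_force: [-0.3, -1.1, 3.2]
gripper_width: -0.2
```

```bash
python3 -c "
from h import *
goto((592,-279,142),-163.5)"
```

```text
t 6.45 tcp [ 592.4 -279.2  139.6] yaw -163.6 tilt -1.0 F [-0.35 -1.15  3.21] w -0.2
shift(m) [ 0.0004  0.0004 -0.0024] turn -0.1
```

{"op": "apply_moves", "data": {
  "plan": "-1 0 0 0.002 0; -1 0 0 0.004 0; -1 0 0 0.004 0"
}}

```text
time: 6.75
tcp_pos: [592.5, -279.5, 135.8]
tool_rot: [-0.448, 3.108, 0.004]
wrist_force: [-1.9, -0.2, 5.0]
gripper_width: 0.2
```

```bash
python3 -c "
from h import *
goto((592,-279,142),-163.5)
m,_=shot('w9')
for dz in (0,4,8,12,16): print(dz,proj(m,(612.3,-341.2,58.7-dz)).round(1))
crop('w9',130,190,370,370)"
```

```text
t 6.75 tcp [ 592.5 -279.5  135.8] yaw -163.6 tilt -1.0 F [-1.86 -0.21  5.  ] w 0.2
shift(m) [ 0.0003  0.0006 -0.0062] turn -0.1
0 [169.5 306.7]
4 [172.7 302.5]
8 [175.9 298.4]
12 [178.8 294.4]
16 [181.7 290.7]
scale 3.3333333333333335
```

View pics/w9c130_190.png

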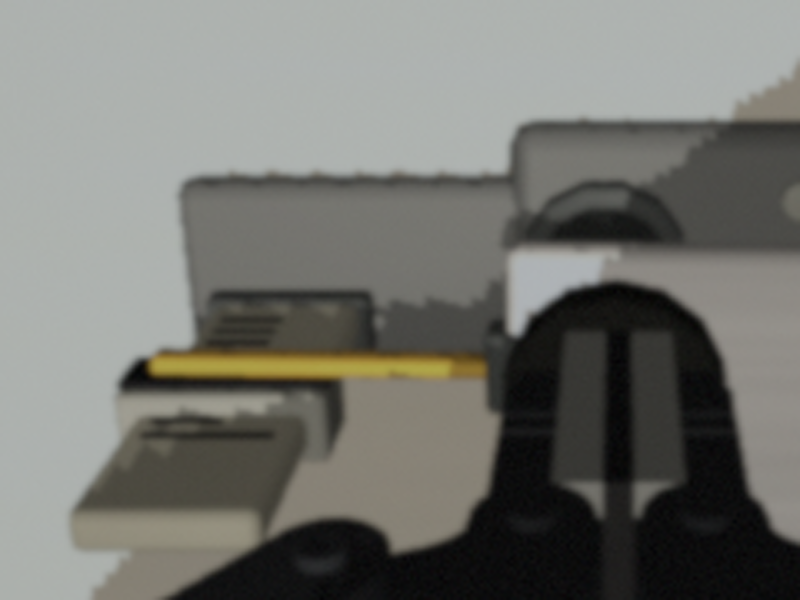

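{"op": "apply_moves", "data": {
  "plan": "-1 0 0 0.002 0; -1 0 0 0.0036 0; -1 0 0 0.0036 0"
}}

```text
time: 7.1
tcp_pos: [592.6, -279.7, 132.9]
tool_rot: [-0.448, 3.108, 0.003]
wrist_force: [-2.5, 0.5, 7.1]
gripper_width: 0.3
```

```bash
python3 -c "
from h import *
goto((592,-279,142),-163.5)
m,_=shot('w10')
for dz in (0,4,8,12,16): print(dz,proj(m,(612.3,-341.2,58.7-dz)).round(1))
b=np.array([618.2,-345,42.4]); print('bar bot,mid,top left', [proj(m,b+[0,0,k]).round(1) for k in(0,4,8)])
crop('w10',130,190,370,370)"
```

```text
t 7.1 tcp [ 592.6 -279.7  132.9] yaw -163.6 tilt -1.0 F [-2.48  0.45  7.08] w 0.3
shift(m) [ 0.0004  0.0009 -0.0091] turn -0.1
0 [167.6 309.8]
4 [171.  305.4]
8 [174.2 301.1]
12 [177.3 297.1]
16 [180.3 293.2]
bar bot,mid,top left [array([170.6, 301.5]), array([167.5, 305.5]), array([164.2, 309.7])]
scale 3.3333333333333335
```

View pics/w10c130_190.png

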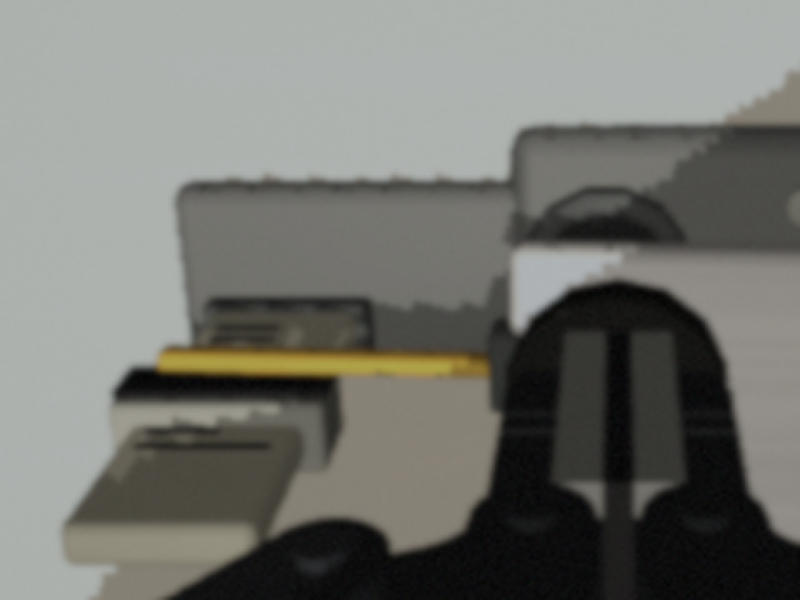

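{"op": "apply_moves", "data": {
  "plan": "-1 0 0 0.0008 0; -1 0 0 0.0008 0; -1 0 0 0.0008 0; -1 0 0 0.0008 0; -1 0 0 0.0008 0"
}}

```text
time: 7.65
tcp_pos: [592.8, -279.8, 132.9]
tool_rot: [-0.448, 3.108, 0.003]
wrist_force: [-2.4, 1.6, 7.0]
gripper_width: 0.0
```

```bash
python3 -c "
from h import *
goto((592,-279,142),-163.5)
m,_=shot('w11')
for dz in (8,12,16): print(dz,proj(m,(612.3,-341.2,58.7-dz)).round(1))
crop('w11',130,190,370,370)"
```

```text
t 7.65 tcp [ 592.8 -279.8  132.9] yaw -163.6 tilt -1.0 F [-2.41  1.62  7.03] w 0.0
shift(m) [ 0.0005  0.001  -0.0091] turn -0.1
8 [174.6 300.9]
12 [177.7 296.8]
16 [180.6 292.9]
scale 3.3333333333333335
```

View pics/w11c130_190.png

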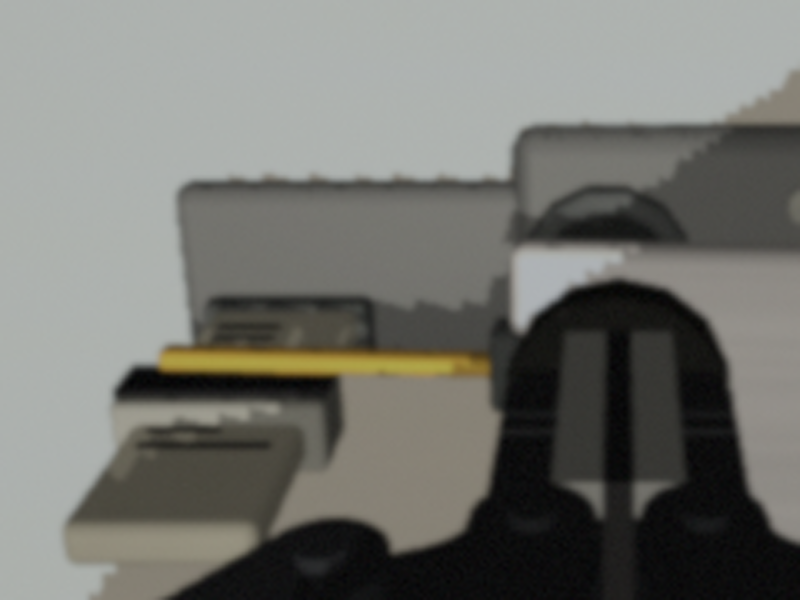

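{"op": "apply_moves", "data": {
  "plan": "-1 0 0 0 0; -1 0 0 0 0; -1 0 0 0 0; -1 0 0 0 0; -1 0 0 0 0"
}}

```text
time: 8.2
tcp_pos: [592.8, -279.8, 133.5]
tool_rot: [-0.448, 3.108, 0.003]
wrist_force: [-2.6, 0.3, 6.4]
gripper_width: -0.5
```

{"op": "apply_moves", "data": {
  "plan": "-1 0 0 0.001 0; -1 0 0 0.0025 0; -1 0 0 0.0025 0; -1 0 0 0.0025 0; -1 0 0 0.0025 0"
}}

```text
time: 8.7
tcp_pos: [592.8, -279.9, 131.8]
tool_rot: [-0.448, 3.108, 0.003]
wrist_force: [-3.2, 0.3, 6.8]
gripper_width: 0.2
```

```bash
python3 -c "
from h import *
goto((592,-279,142),-163.5)
m,_=shot('w12')
for dz in (8,12,16): print(dz,proj(m,(612.3,-341.2,58.7-dz)).round(1))
crop('w12',130,190,370,370); shot('s12','side');crop('s12',235,215,415,350)"
```

```text
t 8.7 tcp [ 592.8 -279.9  131.8] yaw -163.6 tilt -1.0 F [-3.21  0.35  6.83] w 0.2
shift(m) [ 0.0005  0.0011 -0.0102] turn -0.1
8 [173.9 301.9]
12 [177.1 297.8]
16 [180.  293.9]
scale 3.3333333333333335
scale 4.444444444444445
```

View pics/w12c130_190.png

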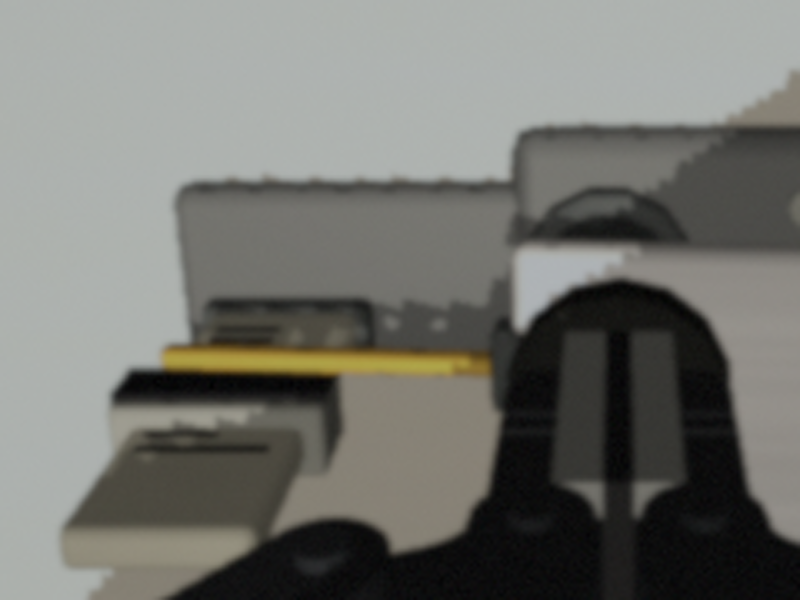

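View pics/s12c235_215.png

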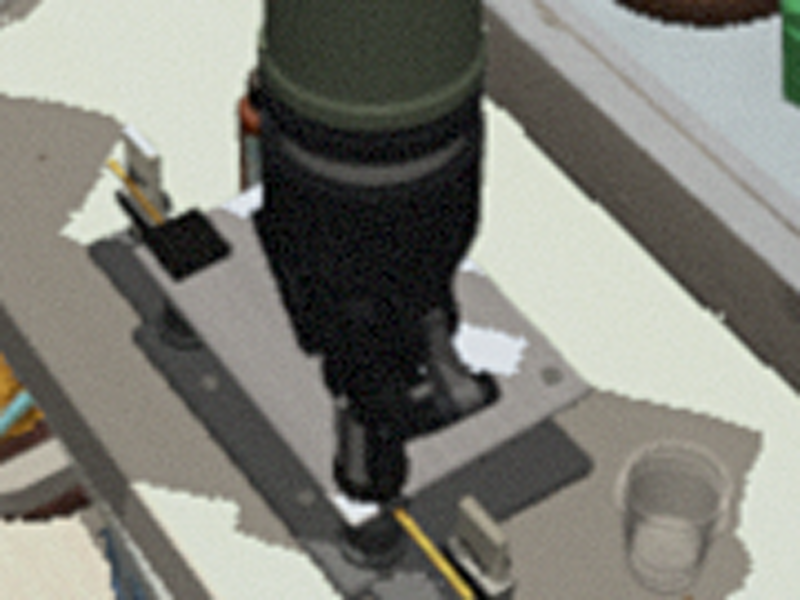

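{"op": "apply_moves", "data": {
  "plan": "-1 0 0 0.001 0; -1 0 0 0.001 0; -1 0 0 0.001 0; -1 0 0 0.001 0; -1 0 0 0.001 0"
}}

```text
time: 9.3
tcp_pos: [592.9, -279.9, 131.6]
tool_rot: [-0.448, 3.108, 0.003]
wrist_force: [-2.6, 0.1, 6.4]
gripper_width: -0.0
```

{"op": "apply_moves", "data": {
  "plan": "-1 0 0 0.001 0; -1 0 0 -0.004 0; -1 0 0 -0.01 0; -1 0 0 -0.015 0; -1 0 0 -0.025 0"
}}

```text
time: 9.8
tcp_pos: [592.2, -279.6, 155.7]
tool_rot: [-0.448, 3.109, 0.005]
wrist_force: [0.9, -0.8, -0.8]
gripper_width: 0.3
```

{"op": "apply_moves", "data": {
  "plan": "-1 0 0 -0.02 0; -1 0 0 -0.04 0; -1 0 0 -0.04 0; -1 0 0 -0.04 0; -1 0 0 -0.04 0"
}}

```text
time: 10.3
tcp_pos: [591.6, -279.3, 194.3]
tool_rot: [0.448, -3.108, -0.007]
wrist_force: [-0.7, -0.1, -0.3]
gripper_width: 0.1
```

```bash
python3 -c "
from h import *
goto((554,-150.5,170),-163.5)
m,_=shot('w13')"
```

```text
t 10.3 tcp [ 591.6 -279.3  194.3] yaw -163.6 tilt -1.0 F [-0.68 -0.09 -0.29] w 0.1
shift(m) [-0.0003  0.134   0.0249] turn -0.1
```

View pics/w13.png

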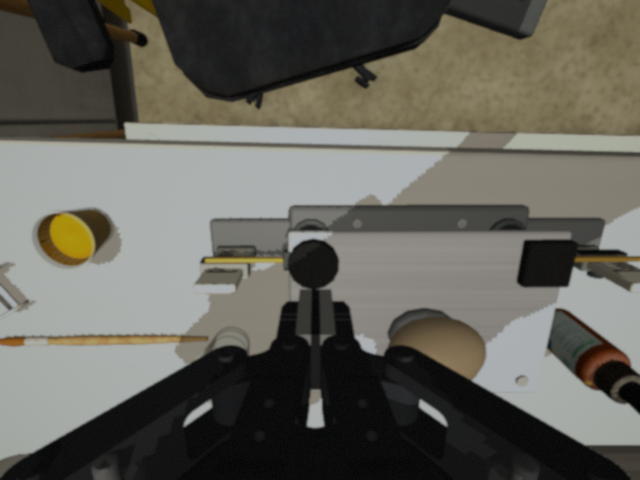

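{"op": "apply_moves", "data": {
  "plan": "-1 0 0.045 0 0; -1 0 0.09 0 0; -1 0 0.134 0.01 0; -1 0 0.134 0.03 0; -1 0 0.134 0.04 0"
}}

```text
time: 10.85
tcp_pos: [551.8, -148.5, 152.2]
tool_rot: [0.451, -3.103, -0.011]
wrist_force: [-0.0, -0.3, -0.2]
gripper_width: 0.2
```

{"op": "apply_moves", "data": {
  "plan": "-1 0 0 0 0; -1 0 0 0 0"
}}

```text
time: 11.05
tcp_pos: [551.5, -149.0, 151.4]
tool_rot: [0.449, -3.102, -0.013]
wrist_force: [0.6, -0.1, 0.2]
gripper_width: -0.0
```

```bash
python3 -c "
from h import *
goto((554,-150.5,142),-163.5)
m,_=shot('w14');print(proj(m,(554,-150.5,69)),proj(m,(536.8,-86.2,58.9)))
crop('w14',270,190,510,370)"
```

```text
t 11.05 tcp [ 551.5 -149.   151.4] yaw -163.5 tilt -0.9999 F [ 0.58 -0.13  0.2 ] w -0.0
shift(m) [-0.002  -0.0022  0.0094] turn -0.0
[308.77527822 302.72416474] [444.65817352 295.47060656]
scale 3.3333333333333335
```

View pics/w14c270_190.png

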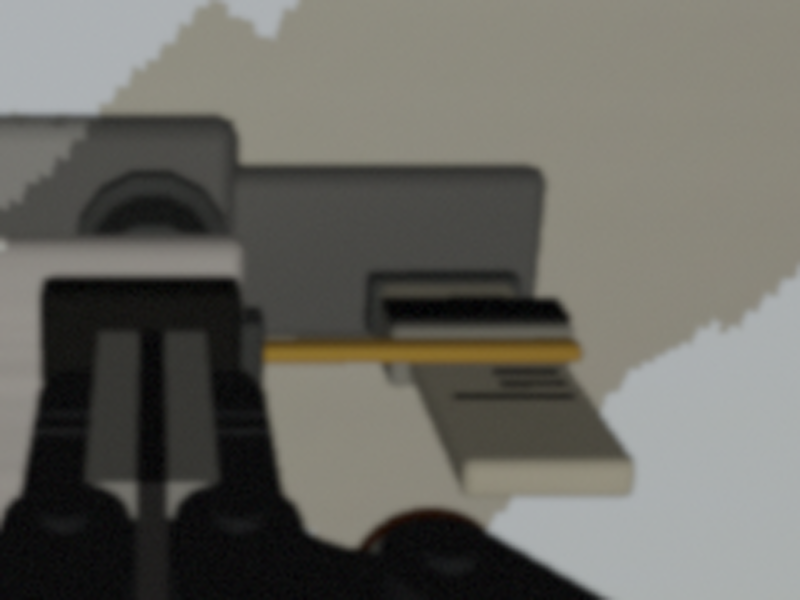

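{"op": "apply_moves", "data": {
  "plan": "-1 -0.002 -0.002 0.003 0; -1 -0.002 -0.002 0.006 0; -1 -0.002 -0.002 0.01 0; -1 -0.002 -0.002 0.014 0; -1 -0.002 -0.002 0.017 0"
}}

```text
time: 11.6
tcp_pos: [554.7, -150.8, 135.7]
tool_rot: [0.449, -3.104, -0.01]
wrist_force: [-1.8, 1.5, 6.4]
gripper_width: -0.1
```

{"op": "apply_moves", "data": {
  "plan": "-1 0 0 0.002 0; -1 0 0 0.004 0; -1 0 0 0.006 0; -1 0 0 0.006 0"
}}

```text
time: 12.0
tcp_pos: [554.7, -150.8, 130.4]
tool_rot: [0.449, -3.104, -0.01]
wrist_force: [-3.2, 0.4, 7.3]
gripper_width: -0.1
```

```bash
cat > chk.py <<'E'
from h import *
import sys
n=sys.argv[1]
goto((554,-150.5,142),-163.5)
m,_=shot(n)
for dz in (8,12,16,20,24,28): print(dz,proj(m,(536.8,-86.2,58.9-dz)).round(1))
b=np.array([539.7,-80,31.2]); print('bar bot,mid,top right', [proj(m,b+[0,0,k]).round(1) for k in(0,4,8)])
crop(n,270,190,510,370)
E
python3 chk.py w15
```

```text
t 12.0 tcp [ 554.7 -150.8  130.4] yaw -163.5 tilt -1.0 F [-3.24  0.39  7.3 ] w -0.1
shift(m) [ 0.0006  0.0006 -0.0116] turn -0.0
8 [461.4 303.4]
12 [458.  299.3]
16 [454.9 295.4]
20 [451.8 291.6]
24 [448.9 288. ]
28 [446.1 284.6]
bar bot,mid,top right [array([455.4, 293. ]), array([458.4, 296.6]), array([461.5, 300.3])]
scale 3.3333333333333335
```

View pics/w15c270_190.png

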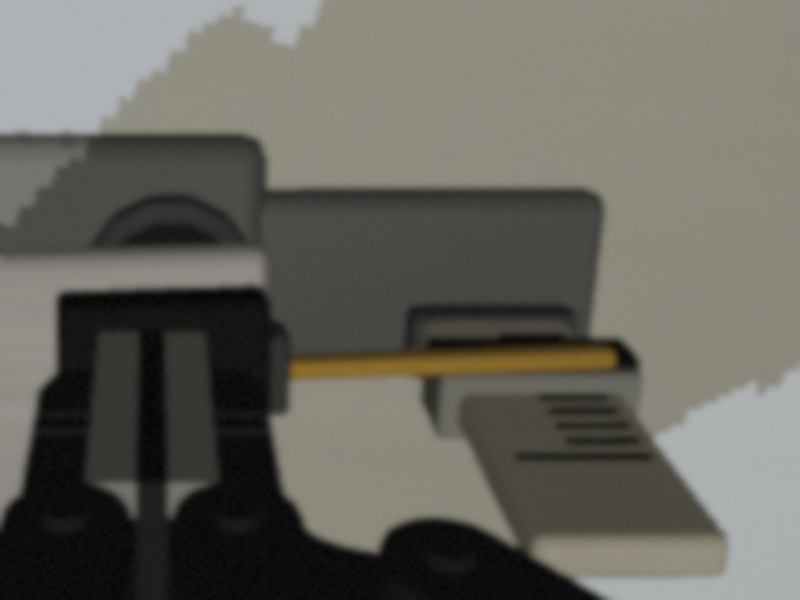

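{"op": "apply_moves", "data": {
  "plan": "-1 0 0 0.002 0; -1 0 0 0.004 0; -1 0 0 0.005 0; -1 0 0 0.005 0"
}}

```text
time: 12.45
tcp_pos: [554.8, -150.8, 126.6]
tool_rot: [0.45, -3.104, -0.01]
wrist_force: [-3.6, 1.1, 8.4]
gripper_width: -0.1
```

```bash
python3 chk.py w16
```

```text
t 12.45 tcp [ 554.8 -150.8  126.6] yaw -163.5 tilt -1.0 F [-3.58  1.11  8.42] w -0.1
shift(m) [ 0.0007  0.0007 -0.0153] turn -0.0
8 [464.8 307.3]
12 [461.3 303. ]
16 [458.  298.9]
20 [454.8 295. ]
24 [451.8 291.3]
28 [448.9 287.7]
bar bot,mid,top right [array([458.3, 296.2]), array([461.4, 300. ]), array([464.6, 303.9])]
scale 3.3333333333333335
```

View pics/w16c270_190.png

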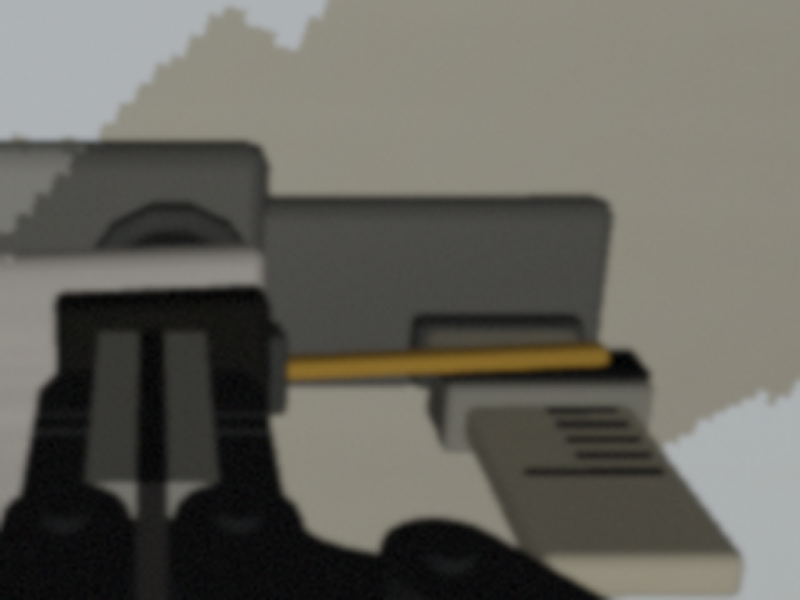

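{"op": "apply_moves", "data": {
  "plan": "-1 0 0 0.002 0; -1 0 0 0.0035 0; -1 0 0 0.0035 0; -1 0 0 0.0035 0"
}}

```text
time: 12.9
tcp_pos: [554.9, -150.9, 124.5]
tool_rot: [0.45, -3.103, -0.01]
wrist_force: [-3.2, 1.3, 9.5]
gripper_width: -0.1
```

```bash
cat >> chk.py <<'E'
print("arc model")
ex=np.array([.959,.284,0]);ey=np.array([-.284,.959,0]);nrm=.66*ex-.75*ey
for dz in (16,18,20,22,24,26,28):
    th=np.arcsin(dz/144); print(dz,proj(m,np.array([536.8,-86.2,58.9-dz])+nrm*144*(1-np.cos(th))).round(1))
E
python3 chk.py w17
```

```text
t 12.9 tcp [ 554.9 -150.9  124.5] yaw -163.5 tilt -1.0 F [-3.21  1.25  9.49] w -0.1
shift(m) [ 0.0008  0.0007 -0.0175] turn -0.0
8 [466.8 309.5]
12 [463.3 305.1]
16 [459.9 300.9]
20 [456.6 296.9]
24 [453.5 293.1]
28 [450.5 289.4]
bar bot,mid,top right [array([460.1, 298. ]), array([463.3, 301.9]), array([466.6, 305.8])]
scale 3.3333333333333335
arc model
16 [458.3 302.1]
18 [456.2 300.3]
20 [454.2 298.7]
22 [452.1 297.1]
24 [450.1 295.6]
26 [448.  294.2]
28 [446.  292.8]
```

View pics/w17c270_190.png

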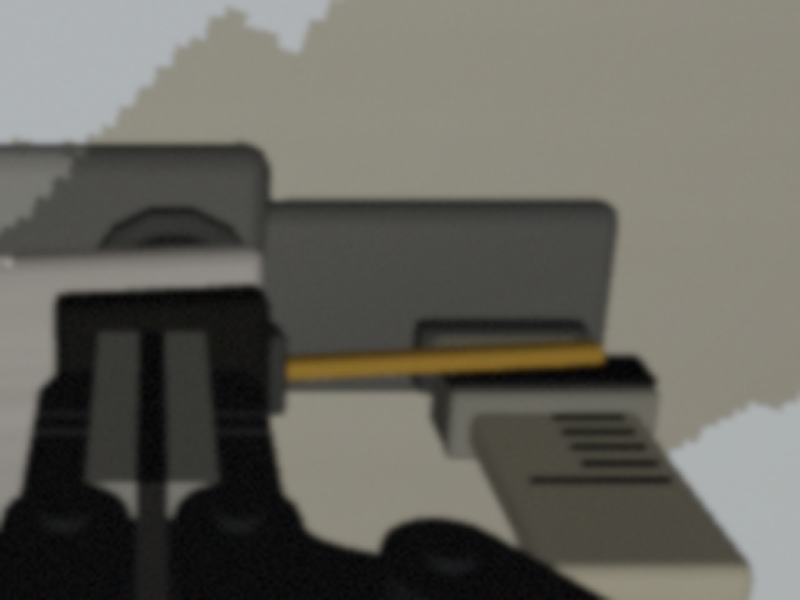

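{"op": "apply_moves", "data": {
  "plan": "-1 0 0 0.0014 0; -1 0 0 0.0014 0; -1 0 0 0.0014 0; -1 0 0 0.0014 0; -1 0 0 0.0014 0"
}}

```text
time: 13.45
tcp_pos: [554.9, -150.9, 124.5]
tool_rot: [0.45, -3.103, -0.009]
wrist_force: [-3.1, 1.2, 8.7]
gripper_width: -0.2
```

```bash
python3 chk.py w18|tail -8
```

```text
arc model
16 [458.3 302.1]
18 [456.3 300.4]
20 [454.2 298.8]
22 [452.2 297.2]
24 [450.1 295.7]
26 [448.1 294.2]
28 [446.  292.9]
```

View pics/w18c270_190.png

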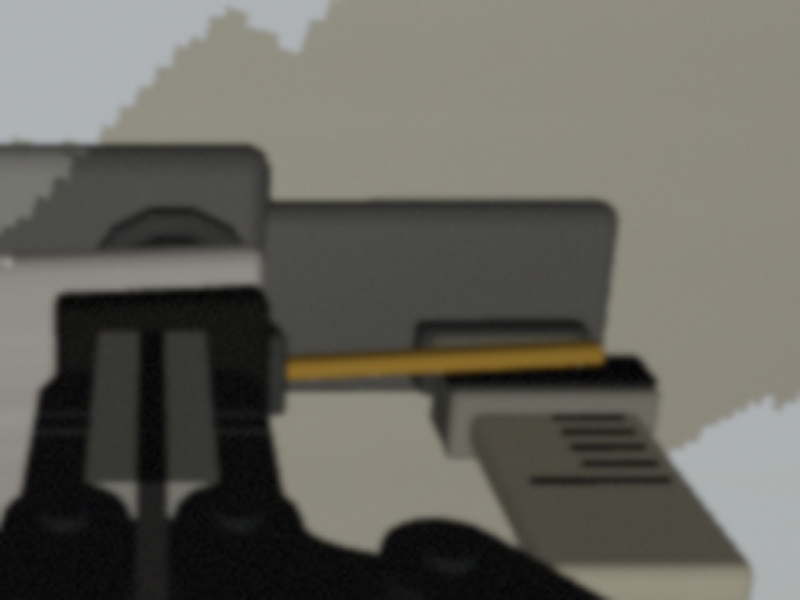

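{"op": "apply_moves", "data": {
  "plan": "-1 0 0 0.001 0; -1 0 0 0.001 0; -1 0 0 0.001 0; -1 0 0 0.001 0; -1 0 0 0.001 0"
}}

```text
time: 14.0
tcp_pos: [554.9, -150.9, 124.8]
tool_rot: [0.451, -3.103, -0.009]
wrist_force: [-3.9, 1.1, 9.7]
gripper_width: 0.1
```

{"op": "apply_moves", "data": {
  "plan": "-1 0 0 0.002 0; -1 0 0 0.002 0; -1 0 0 0.002 0; -1 0 0 0.002 0; -1 0 0 0.002 0"
}}

```text
time: 14.5
tcp_pos: [554.9, -150.9, 124.2]
tool_rot: [0.451, -3.103, -0.009]
wrist_force: [-4.0, 1.7, 9.3]
gripper_width: -0.0
```

{"op": "apply_moves", "data": {
  "plan": "-1 0 0 0.0015 0; -1 0 0 0.0015 0; -1 0 0 0.0015 0; -1 0 0 0.0015 0; -1 0 0 -0.004 0"
}}

```text
time: 15.0
tcp_pos: [554.8, -150.8, 128.9]
tool_rot: [0.451, -3.102, -0.009]
wrist_force: [-3.2, 1.4, 6.1]
gripper_width: -0.0
```

{"op": "apply_moves", "data": {
  "plan": "-1 0 0 -0.006 0; -1 0 0 -0.012 0; -1 0 0 -0.02 0; -1 0 0 -0.035 0; -1 0 0 -0.05 0"
}}

```text
time: 15.5
tcp_pos: [554.9, -150.8, 179.4]
tool_rot: [0.451, -3.101, -0.01]
wrist_force: [0.4, 0.3, 0.6]
gripper_width: 0.1
```

{"op": "apply_moves", "data": {
  "plan": "-1 0 0 -0.03 0; -1 0.03 0 -0.04 0; -1 0.06 0 -0.04 0; -1 0.06 0 -0.04 0; -1 0.06 0 -0.04 0"
}}

```text
time: 16.0
tcp_pos: [497.9, -168.4, 220.9]
tool_rot: [0.45, -3.103, -0.009]
wrist_force: [-0.5, 0.1, -0.4]
gripper_width: 0.0
```

```bash
python3 -c "
from h import *
goto((554,-150.5,142),-163.5)
shot('w19');shot('s19','side');crop('s19',200,180,440,360)"
```

```text
t 16.0 tcp [ 497.9 -168.4  220.9] yaw -163.5 tilt -1.0 F [-0.5   0.07 -0.44] w 0.0
shift(m) [-0.0593  0.0007  0.0785] turn 0.0
scale 3.3333333333333335
```

View pics/w19.png

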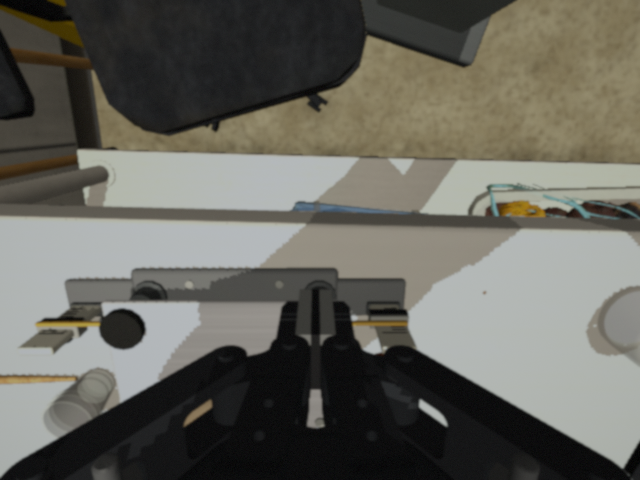

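View pics/s19c200_180.png

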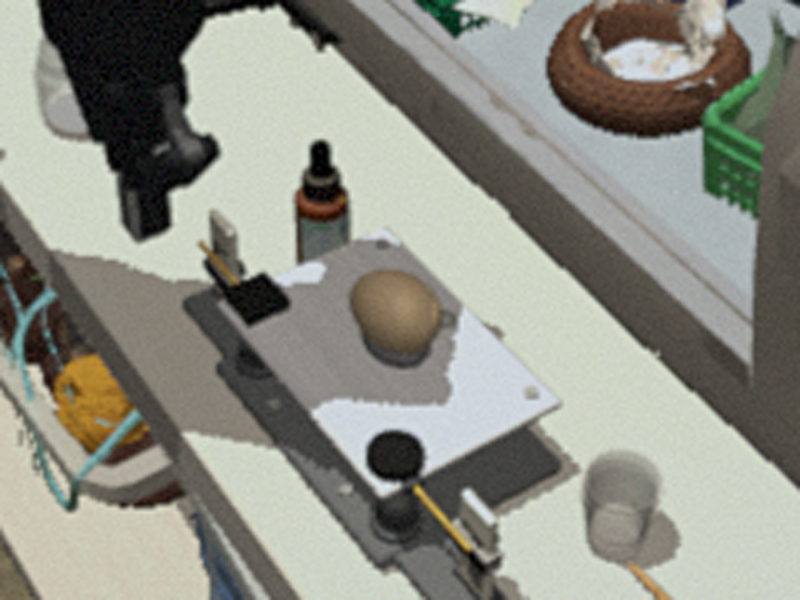

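Plate level, egg in the cradle, bystanders in place, robot clear. Handing in.

```bash
python3 -c "
from station import *
print(close_job())"
```

```text
the job is handed in; nothing more can be done
None
```

I pressed the round-pad corner and then the square-pad corner to their bars with the shut fingertips, let each spring back, and handed the job in at about 16 s of robot time. `close_job` gives no verdict, so what follows rests on my own measurements.

| Corner | Pointer at rest above bar middle | Pointer pressed to | Held near the bar | Upward force on the fingers |
|---|---|---|---|---|
| Round pad | 12.3 mm | about 11 to 12.4 mm down | about 2 s | about 7 N |
| Square pad | 23.7 mm | about 23 to 24 mm down | about 2 s | about 9 N |

- **Last checks:** the last pictures show both corners up, the plate level and the egg in its cradle. The dropper and cup stack look unmoved by eye. The glass jar and food cup were not compared with their starting pictures, though the arm never went near them. The robot was clear, with wrist force within sensor noise.
- **Disagreements:** the fixed scene and side cameras differed by about 9 mm in y on the pads, so I used the wrist camera instead. On the square corner, the straight-down reading of the pointer was ambiguous (18 or 22 mm at one step). Modelling the plate's arc brought the wrist picture and the tool height into agreement.

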